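Hook the dropped collar out from behind the slicer's tunnel guard and refit it

ROBOT

A 6-joint arm with a two-finger parallel gripper is mounted at the origin on a cart in front of the work surface, level with it; the furniture and walls round the work are solid. World frame = base frame: x ahead of the robot, y to its left, z up, the work surface at z = 0. Lengths are in m, angles in rad, forces in N, time in s.
With the tool pointing down it reaches from about 0.425 to 0.95 m from the base axis. Payload 3.5 kg.
Tool frame: the origin (TCP) lies between the finger pads; the fingertips stand 19 mm ahead of it and the grasp point (between the pads) is the TCP (tcp_to_tips is the distance from the TCP to the fingertips, in m); z points along the fingers, y is the line along which they close (so a half turn about z gives the same grasp; the last joint's range is limited). The gripper opens to 85 mm and grips with 20 to 120 N. Pads are 22 mm wide; open, the fingers measure 114 mm over their backs; the gripper's body (76 mm by 85 mm) begins 54 mm behind the grasp point. The pads swing forward as they close: fully open they stand 13 mm farther back than shut.
Start: joints at [-1.465, 0.286, 1.577, -0, 1.279, -0.15], TCP at [0.171, -0.653, 0.25] pointing down, gripper open.
Joint ranges: [-2.77, 2.77], [-0.9, 2.22], [0.21, 2.48], [-1.53, 4.67], [0.24, 2.81], [-2.84, 2.84]. Speed limits (rad/s): [2.79, 2.79, 3.14, 3.14, 3.14, 3.14].

INTERFACE

Orientations are given as a unit quaternion [w, x, y, z].
In Python, from plant import * gives the robot as it stands.
- The arm moves only by the shell command python3 -m pendant 'ROWS' [FORCE]. ROWS is JSON, a list of rows, each an object of numbers: "x", "y", "z": the shift along the tool's x, y, z in cm; "ax", "ay", "az": the turn, a rotation vector about the tool's x, y, z in rad; "gripper": the closure, from -1 (fully open) to 1 (shut). In form: [{"x": .., "y": .., "z": .., "ax": .., "ay": .., "az": .., "gripper": ..}, ...]. A call has 1 to 12 rows; each row is the pose to reach, as a shift and turn from the pose commanded when the call began, along the tool's axes at that moment; what a row does not reach only later rows make up. A row lasts 1/12 s, in which the tool goes at most 41.7 mm and 7.16 degrees, less where a joint would pass 70% of its speed; a pose out of reach is approached as far as the arm can. A call with a gripper value outside its range is refused whole. The fingers move at their own pace and stop on an object; FORCE is the grip in N (left out, the last holds). Time passes only in rows, so rows that repeat a pose let the fingers close. It gives the time, the measured TCP pose, the force, the opening and the grip force at its end, in the units of the state.
- read_state(): the state, without advancing time (a new reading comes with each control period).
- read_camera(name): name is "side" or "top" or "wrist"; returns a dict with "pixels" (480x640x3 uint8, red, green, blue), "z_map" (480x640 float32, m along the optical axis (not along the pixel's ray), 0 where there is no reading), "fx", "fy", "cx", "cy" (pixels), "origin" and "rotation" of the camera in the world; the wrist camera has in their place "mount" (4x4, takes a point from camera to tool coordinates, whose origin is the TCP and whose axes are the flange's). Camera axes: x right, y down, z forward; pixel columns grow to the right and rows downward; lengths in m; the calibration is good to about 2 mm. The wrist camera is an equidistant fisheye: a pixel r from the principal point sees the ray r / f radians off the axis. A picture is of the moment at which its call begins: read the wrist's pose just before it.
- close_job(): hands the job in; it is judged then, once.
Trained networks look in the newest picture that a camera, given by its name, has taken for a name from the list of things; names that differ only in an ending like _2 or _b are one class to them, and where a whole thing is asked for, a point or a joint stands for the part that bears it (a point fixed in the world has none). Each returns a list of dicts, best first, with "conf" (0 to 1); they miss things now and then, are a little off and sometimes report something else, mostly with a low value. They report only what shows in the picture. A call takes as long as a camera call.
- search_frame(name, camera): "at" ([x, y, z] in m, in world coordinates, good to about 4 mm: the middle of the surface that is visible of it).
- tip_of(name, camera): "at" ([x, y, z] in m, in world coordinates, good to about 4 mm: a listed point, or the origin of a listed thing).
The state is a dict: "clock": time; "joints": joint angles; "dq": joint speeds; "joint_efforts": joint torques, N m; "tool_pos": TCP position; "ee_rot": TCP orientation; "ft_force": force on the tool from outside, world axes, zero at the start; "ft_torque": the same for the moment, N m; "finger_gap": finger opening in m; "gripper_force": force on a finger pad.
Only numpy, scipy, OpenCV 4.12 (cv2) and the standard library are available. Lean on these libraries where they do the work, as an engineer would, in place of code of your own. Each camera call takes 0.05 s, during which the arm holds its last target. There are 200 camera calls.

TASK

The slicer's brass collar has dropped into the discharge chute behind the fixed clear guard, where no hand can go. Pick up the hooked rod, draw the collar out through the opening in the low shutter strip onto the open bench, feeling your way rather than forcing it against the shutter, and lay the rod down flat on the bench clear of the machine. Then put the collar back on the slicer's spindle, fully home and flat on the hub, gently, and leave the mug, the stamp and the blue-white jar near the slicer alone.

Things in the scene. Friction and masses are not known exactly. Their poses are not given: they have to be found in the camera images.
- slicer: White table-top herb slicer, housing 216 x 236 x 110 mm, fixed. Origin: bench level, middle of the mouth of its discharge tunnel; +y points into the tunnel, z up. Housing from y = 150 to 386 mm. The fixed clear plastic tunnel guard runs from y = 0 to 150 mm, 124 mm wide and 87 mm high inside, 132 x 91 mm outside; only the mouth is open. It must not be pushed hard.
- tunnel_mouth (a point): Same point and axes as the slicer's origin. In the tunnel lies a pan: floor 3 to 9 mm above the bench, level to y = -12 mm, then sloping 24 deg down to the bench. Across the mouth (y = -4 to -8 mm) a grippy rubber shutter strip, top 20 mm above the bench, stops the collar but for one opening, 51 mm wide, its middle at x = -34 to 34 mm. Floor height and opening vary and are not measured.
- spindle_seat (a point): Centre of the round hub face (39 mm across, 127 mm above the bench) on which the collar sits, on top of the slicer: (0, 0.268, 0.127) in its frame. From it rises the steel spindle, 22 mm thick, 30 mm tall, its top 6 mm tapered to 15 mm. The knife disc round the hub lies 8.5 mm lower; a rim 188 mm across, 122 mm high, surrounds it.
- collar: Brass thrust collar: a flat ring, 46 mm outside, 24 mm bore, 7 mm thick, 80 g (0.8 to 1.25 times that). Origin: centre of its underside, z along the bore. It starts lying flat on the pan inside the tunnel.
- hook_rod: Hooked rod, about 160 g, lying on its flat wooden handle and its hook tip. Origin: under the handle, at its sole; own y axis points from handle to hook. Handle 22 wide (x) x 106 long (y = -56 to 50 mm) x 36 mm high. An 7 mm steel rod runs along y at height 24 mm to y = 205 mm, where it bends straight down.
- hook_tip (a point): Lowest point of the hook's round-ended 7 mm tip, level with the handle's sole: (0, 0.205, 0) in the rod's frame.
- mug: White mug, 83 mm across, 86 mm high, bystander. Origin: centre of its underside.
- stamp: Wooden hand stamp, 27 x 44 x 69 mm, standing, bystander. Origin: centre of its underside.
- herb_jar: Blue and white porcelain jar, 68 mm across, 87 mm high, bystander. Origin: centre of its underside.

How it is judged:
On the way, in this order (a step that is already met when the one before it is completed fails the run):
1. the hook draws the collar along the chute, still inside the tunnel (distance of collar from where it was at the start of the episode above 0.015 m and y of collar in the frame of tunnel_mouth above 0.01 m and contact force between hook_rod and collar above 0.05 N).
2. the collar lies flat on the open bench in front of the shutter, not touched by the fingers (y of collar in the frame of tunnel_mouth below -0.055 m and height (world z) of collar below 0.004 m and angle between collar's own z axis and vertical below 0.12 rad and contact force between the fingers and collar below 0.05 N), for 0.2 s.
3. the collar is fully home on the spindle (horizontal distance between collar and spindle_seat below 0.004 m and z of collar in the frame of spindle_seat between -0.003 and 0.002 m and angle between collar's own z axis and vertical below 0.07 rad), for 0.2 s.
At the end, for the whole second after the job is handed in: The collar sits on the spindle, flat on the hub (underside within 2 mm of the hub face, within 4 mm of centre, tilt under 4 deg) and at rest; the rod lies at rest on the bench (handle's sole within 20 mm and tip within 30 mm of it), not touching the slicer (all of step 3 and linear speed of each of collar, hook_rod below 0.02 m/s and height (world z) of hook_rod between -0.01 and 0.02 m and height (world z) of hook_tip below 0.03 m and contact force between hook_rod and slicer below 0.05 N).
It fails at once if the rod presses on the slicer (chute, shutter or guard) with more than 15 N (contact force between hook_rod and slicer above 15 N).
It fails at once if the collar is forced against the slicer (chute, shutter, guard, hub or spindle) with more than 15 N (contact force between collar and slicer above 15 N).
It fails at once if the robot itself pushes on the slicer with more than 20 N (contact force between any of the fingers, the arm and slicer above 20 N).
It fails at once if a bystander is pushed more than 15 mm (distance of any of mug, stamp, herb_jar from where it was at the start of the episode above 0.015 m).
It also fails if it takes over 72 s, if anything falls off the work surface, if the arm or the gripper's body presses on something with over 40 N, if the wrist force passes 120 N, or if a joint passes its speed limit or range.

## Working session

There is one attempt and no reset: what is moved stays moved. The work goes in short steps, Python scripts to look and compute and a shell command to move; the robot and the scene stay as the last step left them, time stands still between calls to the robot, and variables do not carry over. Pictures are saved under pics/ and viewed, at most 10 in all, crops included, and the job is handed in when it is done.

```bash
ls; mkdir -p pics
python3 - <<'E'
from plant import *
import cv2,numpy as np
s=read_state();print(s)
for c in("side","top"):
    r=read_camera(c);cv2.imwrite(f"pics/{c}0.png",r["pixels"][...,::-1])
    print(c,r["fx"],r["fy"],r["cx"],r["cy"],r["origin"],r["rotation"])
    for n in("slicer","tunnel_mouth","spindle_seat","collar","hook_rod","hook_tip","mug","stamp","herb_jar"):
        for f in(search_frame,tip_of):
            try: print(n,f.__name__,[(np.round(d["at"],3).tolist(),round(d["conf"],2)) for d in f(n,c)[:2]])
            except Exception as e: print(n,f.__name__,e)
print(read_state()["clock"])
E
```

```text
pics
{'clock': 0.0, 'joints': array([-1.46498721e+00,  2.87186999e-01,  1.57816882e+00,  2.00859024e-05,
        1.27860551e+00, -1.50000050e-01]), 'dq': array([-0.00226419, -0.0005365 ,  0.00083608,  0.00061834,  0.00034113,
        0.00045934]), 'joint_efforts': array([-7.27397833e-06, -4.05978513e+01, -2.92626411e+01, -1.45163431e-04,
        5.74058431e-03,  8.06004948e-06]), 'tool_pos': array([ 0.17076192, -0.65241283,  0.24893734]), 'ee_rot': array([-1.18383221e-03,  9.91831029e-01,  1.27553153e-01,  3.57777804e-05]), 'ft_force': array([-0.49241122, -0.17806276, -0.40528519]), 'ft_torque': array([0.00665204, 0.01471561, 0.02068107]), 'gripper_force': 0.0, 'finger_gap': 0.08535155884670699}
side 551.0380505025844 551.0380505025844 318.946887720694 238.84702193783195 [ 0.52397225 -1.12383588  0.65575137] [-0.52763758  0.84930868 -0.0030341   0.01625264]
slicer call [([0.506, 0.182, 0.094], 0.89)]
slicer call [([0.522, 0.046, 0.001], 0.87)]
tunnel_mouth call [([0.504, 0.18, 0.089], 0.91)]
tunnel_mouth call [([0.521, 0.045, 0.001], 0.64)]
spindle_seat call [([0.505, 0.184, 0.095], 
[... 977 characters left out ...]
indle_seat call [([0.497, 0.248, 0.106], 0.74)]
spindle_seat call [([0.497, 0.311, 0.123], 0.98), ([0.712, -0.303, -0.0], 0.36)]
collar call [([0.452, -0.302, 0.034], 0.18)]
collar call []
hook_rod call [([0.449, -0.302, 0.032], 0.59)]
hook_rod call [([0.452, -0.327, -0.003], 0.65), ([0.519, 0.043, -0.001], 0.45)]
hook_tip call [([0.449, -0.302, 0.036], 0.65)]
hook_tip call [([0.433, -0.123, -0.0], 0.83), ([0.518, 0.046, 0.002], 0.4)]
mug call [([0.742, -0.121, 0.044], 0.96)]
mug call [([0.735, -0.13, 0.002], 0.82)]
stamp call [([0.359, 0.098, 0.06], 0.59)]
stamp call [([0.36, 0.099, 0.003], 0.47)]
herb_jar call [([0.706, -0.296, 0.069], 0.6)]
herb_jar call [([0.712, -0.301, -0.0], 0.7)]
1.9
```

View pics/side0.png

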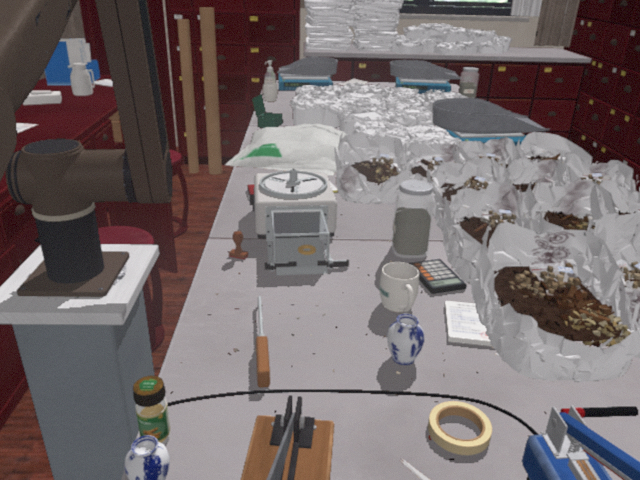

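View pics/top0.png

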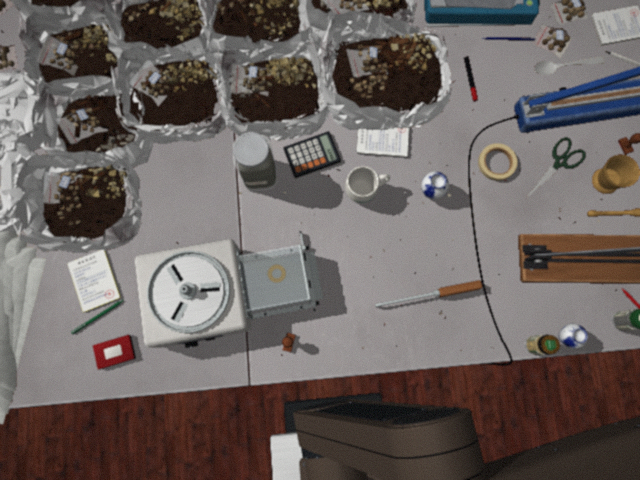

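```bash
cat > h.py <<'E'
from plant import *
import cv2,numpy as np
from scipy.spatial.transform import Rotation as R
def rot(q): q=np.array(q); return R.from_quat([q[1],q[2],q[3],q[0]]).as_matrix() if q.size==4 else q
O=np.array([0.5215,0.044,0]);T=np.array([0.497,0.311,0]);ey=(T-O)/np.linalg.norm(T-O);ex=np.array([ey[1],-ey[0],0])
S=np.stack([ex,ey,[0,0,1]],1)   # slicer axes
def w2s(p): return S.T@(np.array(p)-O)
def s2w(p): return O+S@np.array(p)
def fixproj(r,P):
    Rc=rot(r["rotation"]);q=(np.atleast_2d(P)-r["origin"])@Rc
    return np.c_[r["fx"]*q[:,0]/q[:,2]+r["cx"],r["fy"]*q[:,1]/q[:,2]+r["cy"]]
def rect(r,z,x0,x1,y0,y1,ppm):  # image of plane z in the slicer frame, x right, y up; ppm px/mm
    X,Y=np.meshgrid(np.arange(x0,x1,1/ppm),np.arange(y1,y0,-1/ppm))
    P=O+np.stack([X.ravel()/1e3,Y.ravel()/1e3,0*X.ravel()+z],1)@S.T
    uv=fixproj(r,P).reshape(*X.shape,2).astype(np.float32)
    return cv2.remap(r["pixels"],uv[...,0],uv[...,1],cv2.INTER_CUBIC)
def grid(im,x0,y1,ppm,step=20):
    for k in range(-400,400,step):
        u=int((k-x0)*ppm);v=int((y1-k)*ppm)
        if 0<=u<im.shape[1]: cv2.putText(im,str(k),(u,10),0,.35,(255,0,0));cv2.line(im,(u,12),(u,18),(255,0,0))
        if 0<=v<im.shape[0]: cv2.putText(im,str(k),(0,v),0,.35,(255,0,0));cv2.line(im,(26,v),(32,v),(255,0,0))
    return im
E
python3 - <<'E'
from h import *
a=read_camera("top");b=read_camera("side")
print(S)
ims=[grid(rect(r,z,-100,100,-40,160,2).copy(),-100,160,2) for r,z in((a,.012),(b,.020))]
cv2.imwrite("pics/r1.png",np.hstack(ims)[...,::-1])
E
```

```text
[[ 0.99581642 -0.09137641  0.        ]
 [ 0.09137641  0.99581642  0.        ]
 [ 0.          0.          1.        ]]
```

View pics/r1.png

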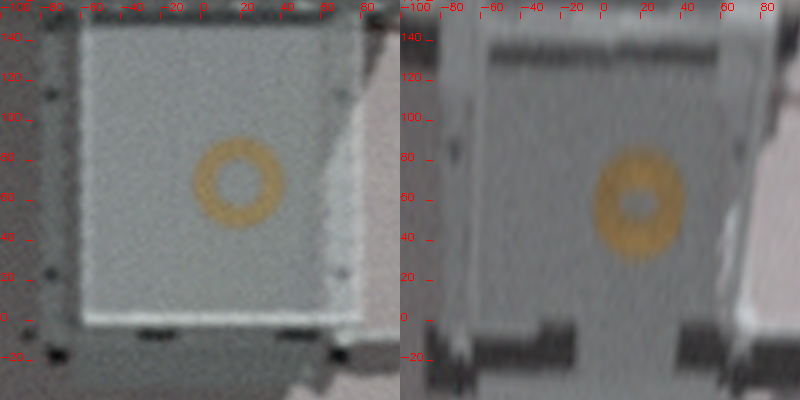

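The rectified top (left) and side (right) views show the collar at about (18, 68) mm in the slicer frame. The shutter opening runs from about x = -12 to 39 mm, so its middle is near +13. Moving above the rod handle and turning to suit it.

```bash
python3 -m pendant '[{"x":35.7,"y":-25.8,"z":10,"az":-1.407,"gripper":-1},{"x":35.7,"y":-25.8,"z":10,"az":-1.407,"gripper":-1},{"x":35.7,"y":-25.8,"z":10,"az":-1.407,"gripper":-1},{"x":35.7,"y":-25.8,"z":10,"az":-1.407,"gripper":-1},{"x":35.7,"y":-25.8,"z":10,"az":-1.407,"gripper":-1},{"x":35.7,"y":-25.8,"z":10,"az":-1.407,"gripper":-1},{"x":35.7,"y":-25.8,"z":10,"az":-1.407,"gripper":-1},{"x":35.7,"y":-25.8,"z":10,"az":-1.407,"gripper":-1},{"x":35.7,"y":-25.8,"z":10,"az":-1.407,"gripper":-1},{"x":35.7,"y":-25.8,"z":10,"az":-1.407,"gripper":-1},{"x":35.7,"y":-25.8,"z":10,"az":-1.407,"gripper":-1},{"x":35.7,"y":-25.8,"z":10,"az":-1.407,"gripper":-1}]' 80
cat >> h.py <<'E'
def wristproj(r,st,P):  # world points -> wrist pixels
    A=rot(st["ee_rot"]);q=(np.atleast_2d(P)-st["tool_pos"])@A
    M=r["mount"];q=(q-M[:3,3])@M[:3,:3]
    n=np.hypot(q[:,0],q[:,1]);th=np.arctan2(n,q[:,2]);f=r["fx"]
    return np.c_[r["cx"]+f*th*q[:,0]/n,r["cy"]+f*th*q[:,1]/n]
def toolmove(st,p,xdir=None): # shift (cm) in tool axes to world point p; turn az to make tool y parallel to xdir
    A=rot(st["ee_rot"]);d=100*A.T@(np.array(p)-st["tool_pos"]);az=0
    if xdir is not None:
        v=A.T@np.array(xdir);az=np.arctan2(-v[0],v[1]);az=(az+np.pi/2)%np.pi-np.pi/2
    return np.round(d,2),round(az,3)
def planeview(proj,z,cx,cy,half,ppm,img): # world plane z, x right, y up
    X,Y=np.meshgrid(np.arange(-half,half,1/ppm)+cx*1e3,np.arange(half,-half,-1/ppm)+cy*1e3)
    uv=proj(np.stack([X.ravel()/1e3,Y.ravel()/1e3,0*X.ravel()+z],1)).reshape(*X.shape,2).astype(np.float32)
    return cv2.remap(img,uv[...,0],uv[...,1],cv2.INTER_CUBIC)
E
python3 - <<'E'
from h import *
st=read_state();r=read_camera("wrist")
print(st["tool_pos"],st["clock"],st["joints"].round(2),rot(st["ee_rot"]).round(3).tolist())
for n in("hook_rod","hook_tip"): print(n,[(np.round(d["at"],4).tolist(),round(d["conf"],2)) for d in tip_of(n,"wrist")[:2]], [(np.round(d["at"],4).tolist(),round(d["conf"],2)) for d in search_frame(n,"wrist")[:1]])
v=planeview(lambda P:wristproj(r,st,P),.036,.45,-.25,140,2,r["pixels"])
cv2.imwrite("pics/w1.png",np.hstack([v,cv2.resize(r["pixels"],None,fx=.35,fy=.35).copy() if 0 else np.zeros((560,1,3),np.uint8)])[...,::-1])
# mouth/opening profiles in top and side at z=.02
for c in("top","side"):
    r=read_camera(c); im=rect(r,.018,-70,70,-12 if c=="top" else -20,-3 if c=="top" else -4,2).mean(2)
    print(c);print(im.mean(0)[::4].astype(int).tolist())
E
```

```text
[ 0.17083718 -0.65302346  0.2503639 ] 2.0 [-1.46  0.29  1.58  0.    1.28 -0.15] [[0.967, 0.253, 0.0], [0.253, -0.967, -0.0], [0.0, 0.0, -1.0]]
hook_rod [] []
hook_tip [] []
top
[97, 96, 92, 89, 90, 95, 98, 101, 102, 99, 97, 99, 101, 102, 100, 100, 101, 102, 97, 85, 72, 67, 65, 67, 68, 68, 67, 66, 76, 86, 97, 103, 101, 100, 98, 98, 99, 98, 98, 99, 99, 96, 96, 102, 100, 96, 99, 100, 98, 95, 94, 94, 95, 89, 78, 69, 66, 65, 64, 65, 66, 64, 63, 70, 81, 89, 95, 106, 126, 146]
side
[101, 104, 99, 80, 61, 61, 63, 63, 60, 60, 61, 61, 63, 62, 63, 64, 65, 66, 63, 60, 56, 54, 54, 53, 54, 53, 53, 52, 59, 82, 104, 113, 114, 114, 113, 113, 112, 112, 112, 112, 111, 110, 112, 114, 113, 111, 112, 112, 113, 113, 113, 112, 112, 111, 95, 69, 56, 54, 52, 53, 54, 54, 57, 55, 55, 55, 61, 76, 90, 99]invalid input at $[0]: expected keys x, y, z, ax, ay, az, gripper
```

View pics/w1.png

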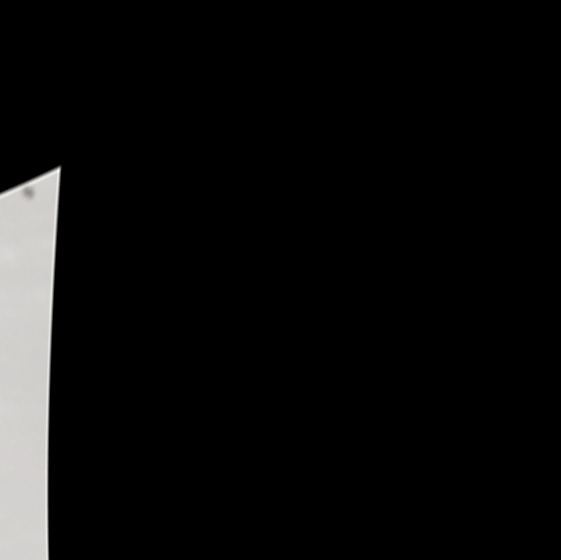

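The move was refused because every row needs all seven keys, so the picture shows only the bench edge. The brightness profiles put the opening's middle at about x = +12.8 mm. Repeating the move.

```bash
python3 -m pendant '[{"x":35.7,"y":-25.8,"z":10,"ax":0,"ay":0,"az":-1.407,"gripper":-1},{"x":35.7,"y":-25.8,"z":10,"ax":0,"ay":0,"az":-1.407,"gripper":-1},{"x":35.7,"y":-25.8,"z":10,"ax":0,"ay":0,"az":-1.407,"gripper":-1},{"x":35.7,"y":-25.8,"z":10,"ax":0,"ay":0,"az":-1.407,"gripper":-1},{"x":35.7,"y":-25.8,"z":10,"ax":0,"ay":0,"az":-1.407,"gripper":-1},{"x":35.7,"y":-25.8,"z":10,"ax":0,"ay":0,"az":-1.407,"gripper":-1},{"x":35.7,"y":-25.8,"z":10,"ax":0,"ay":0,"az":-1.407,"gripper":-1},{"x":35.7,"y":-25.8,"z":10,"ax":0,"ay":0,"az":-1.407,"gripper":-1},{"x":35.7,"y":-25.8,"z":10,"ax":0,"ay":0,"az":-1.407,"gripper":-1},{"x":35.7,"y":-25.8,"z":10,"ax":0,"ay":0,"az":-1.407,"gripper":-1},{"x":35.7,"y":-25.8,"z":10,"ax":0,"ay":0,"az":-1.407,"gripper":-1},{"x":35.7,"y":-25.8,"z":10,"ax":0,"ay":0,"az":-1.407,"gripper":-1}]' 80
python3 - <<'E'
from h import *
st=read_state();r=read_camera("wrist")
print(st["tool_pos"],st["clock"],st["joints"].round(2),rot(st["ee_rot"]).round(3).tolist())
for n in("hook_rod","hook_tip"): print(n,[(np.round(d["at"],4).tolist(),round(d["conf"],2)) for d in tip_of(n,"wrist")[:2]], [(np.round(d["at"],4).tolist(),round(d["conf"],2)) for d in search_frame(n,"wrist")[:1]])
v=planeview(lambda P:wristproj(r,st,P),.036,.45,-.25,140,2,r["pixels"])
g=v.copy()
for k in range(-140,140,20): cv2.putText(g,str(450+k),(int((k+140)*2),10),0,.35,(255,0,0));cv2.putText(g,str(-250+k),(0,int((140-k)*2)),0,.35,(255,0,0))
cv2.imwrite("pics/w2.png",g[...,::-1])
E
```

```text
clock: 3.35
tool_pos: [0.4529, -0.3076, 0.1484]
ee_rot: [-0.002, 0.67, 0.742, 0.001]
ft_force: [-1.0, -1.2, 0.6]
finger_gap: 0.0853
gripper_force: 0.0
[ 0.45288861 -0.30762768  0.14841025] 3.35 [-0.78  0.12  1.97  0.    1.06 -0.89] [[-0.102, 0.995, -0.001], [0.995, 0.102, 0.004], [0.004, -0.001, -1.0]]
hook_rod [] [([0.4452, -0.2957, 0.0329], 0.66)]
hook_tip [] [([0.4501, -0.2995, 0.0374], 0.57)]
```

View pics/w2.png

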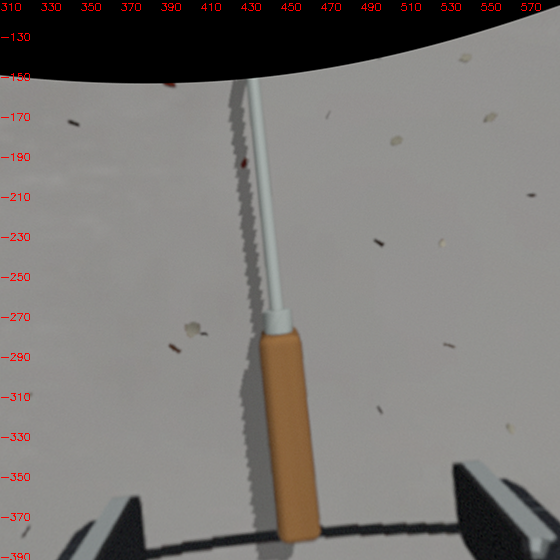

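The handle runs from pixel (280,330) to (298,540), about (0.450,-0.275) to (0.459,-0.380) in the world, and lies centred under the gripper and parallel to its pads. Descending and gripping.

```bash
python3 -m pendant '[{"x":0,"y":0,"z":4,"ax":0,"ay":0,"az":0,"gripper":-1},{"x":0,"y":0,"z":8,"ax":0,"ay":0,"az":0,"gripper":-1},{"x":0,"y":0,"z":11,"ax":0,"ay":0,"az":0,"gripper":-1},{"x":0,"y":0,"z":12.6,"ax":0,"ay":0,"az":0,"gripper":-1},{"x":0,"y":0,"z":12.6,"ax":0,"ay":0,"az":0,"gripper":-1},{"x":0,"y":0,"z":12.6,"ax":0,"ay":0,"az":0,"gripper":0.7},{"x":0,"y":0,"z":12.6,"ax":0,"ay":0,"az":0,"gripper":0.7},{"x":0,"y":0,"z":12.6,"ax":0,"ay":0,"az":0,"gripper":0.7},{"x":0,"y":0,"z":12.6,"ax":0,"ay":0,"az":0,"gripper":0.7},{"x":0,"y":0,"z":12.6,"ax":0,"ay":0,"az":0,"gripper":0.7}]' 80
```

```text
clock: 4.43
tool_pos: [0.4517, -0.3139, 0.0259]
ee_rot: [0.001, 0.674, 0.739, -0.0]
ft_force: [0.6, 0.1, -0.7]
finger_gap: 0.025
gripper_force: 0.0
```

```bash
python3 -m pendant '[{"x":0,"y":0,"z":0,"ax":0,"ay":0,"az":0,"gripper":1},{"x":0,"y":0,"z":0,"ax":0,"ay":0,"az":0,"gripper":1},{"x":0,"y":0,"z":0,"ax":0,"ay":0,"az":0,"gripper":1},{"x":0,"y":0,"z":0,"ax":0,"ay":0,"az":0,"gripper":1}]' 80
python3 - <<'E'
from h import *
st=read_state();print(st["tool_pos"],rot(st["ee_rot"])[:,1])
E
```

```text
clock: 4.77
tool_pos: [0.4519, -0.314, 0.026]
ee_rot: [0.001, 0.674, 0.739, -0.0]
ft_force: [-1.0, -0.8, 6.1]
finger_gap: 0.0206
gripper_force: 79.1
[ 0.45190745 -0.31402376  0.02602607] [0.99575107 0.09206977 0.00172376]
```

```bash
python3 -m pendant '[{"x":0,"y":0,"z":-2.5,"ax":0,"ay":0,"az":0,"gripper":1},{"x":0,"y":0,"z":-4.5,"ax":0,"ay":0,"az":0,"gripper":1},{"x":2.5,"y":3,"z":-4.5,"ax":0,"ay":0,"az":0,"gripper":1},{"x":5,"y":6,"z":-4.5,"ax":0,"ay":0,"az":0,"gripper":1},{"x":7,"y":9,"z":-4.5,"ax":0,"ay":0,"az":0,"gripper":1},{"x":9,"y":11.5,"z":-4.5,"ax":0,"ay":0,"az":0,"gripper":1},{"x":9.8,"y":12.25,"z":-4.5,"ax":0,"ay":0,"az":0,"gripper":1},{"x":9.8,"y":12.25,"z":-4.5,"ax":0,"ay":0,"az":0,"gripper":1},{"x":9.8,"y":12.25,"z":-4.5,"ax":0,"ay":0,"az":0,"gripper":1}]' 80
python3 - <<'E'
from h import *
st=read_state();print(st["tool_pos"],rot(st["ee_rot"]).round(3).tolist())
for c in("top","side"):
    r=read_camera(c)
    if c=="top": v=rect(r,.045,-60,60,-160,40,3);v2=rect(r,.012,-60,60,0,160,3)
    else: v3=cv2.resize(r["pixels"][180:330,220:380],None,fx=3,fy=3,interpolation=2)
    print(c,[(np.round(w2s(d["at"]),4).tolist(),round(d["conf"],2)) for d in tip_of("hook_tip",c)[:2]])
cv2.imwrite("pics/t3.png",np.hstack([v[:450],v3[:450,:430]])[...,::-1])
E
```

```text
clock: 5.52
tool_pos: [0.5632, -0.2037, 0.0685]
ee_rot: [-0.001, 0.673, 0.739, -0.0]
ft_force: [-0.0, 1.2, -1.9]
finger_gap: 0.0209
gripper_force: 78.8
[ 0.56321516 -0.20365084  0.06853115] [[-0.094, 0.996, -0.002], [0.996, 0.094, 0.0], [0.001, -0.002, -1.0]]
top [([0.0181, -0.0572, 0.0425], 0.52)]
side [([0.0007, 0.0009, 0.0012], 0.16)]
```

View pics/t3.png

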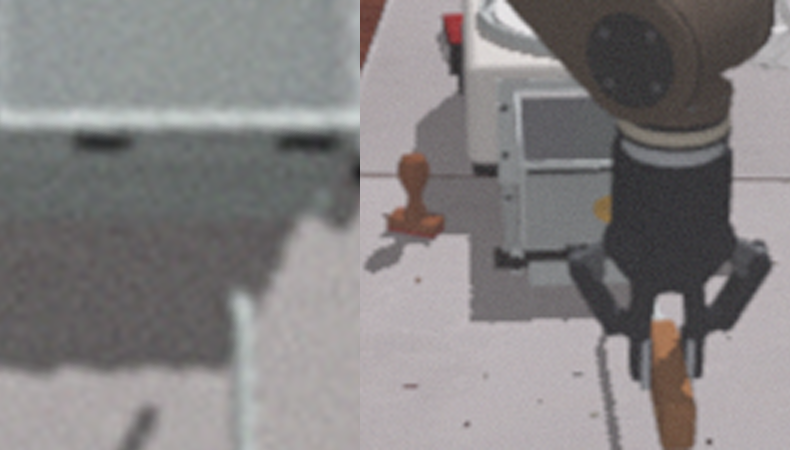

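The top view (left) shows the rod end at pixel (240,293), about (17.5,-59) mm in the slicer frame once corrected for parallax. The collar at (19,68.5) is straight ahead. Moving in above it.

```bash
python3 -m pendant '[{"x":2.5,"y":0,"z":0,"ax":0,"ay":0,"az":0,"gripper":1},{"x":5,"y":0.1,"z":0,"ax":0,"ay":0,"az":0,"gripper":1},{"x":7.5,"y":0.1,"z":0,"ax":0,"ay":0,"az":0,"gripper":1},{"x":10,"y":0.1,"z":0,"ax":0,"ay":0,"az":0,"gripper":1},{"x":11.8,"y":0.1,"z":0,"ax":0,"ay":0,"az":0,"gripper":1},{"x":12.5,"y":0.1,"z":0,"ax":0,"ay":0,"az":0,"gripper":1},{"x":12.5,"y":0.1,"z":0,"ax":0,"ay":0,"az":0,"gripper":1},{"x":12.5,"y":0.1,"z":0,"ax":0,"ay":0,"az":0,"gripper":1}]' 80
python3 - <<'E'
from h import *
st=read_state();print(st["tool_pos"],w2s(st["tool_pos"]))
r=read_camera("top")
v=rect(r,.012,-70,90,-10,150,3);v=grid(v.copy(),-70,150,3)
print([(np.round(w2s(d["at"]),4).tolist(),round(d["conf"],2)) for d in tip_of("hook_tip","top")[:2]],[(np.round(w2s(d["at"]),4).tolist(),round(d["conf"],2)) for d in tip_of("collar","top")[:2]])
cv2.imwrite("pics/t4.png",v[...,::-1])
E
```

```text
clock: 6.38
tool_pos: [0.5535, -0.0806, 0.0695]
ee_rot: [0.0, 0.674, 0.739, -0.0]
ft_force: [-0.2, 0.4, -1.2]
finger_gap: 0.0211
gripper_force: 78.8
[ 0.55347132 -0.08058566  0.06954441] [ 0.02045337 -0.12698587  0.06954441]
[] []
```

View pics/t4.png

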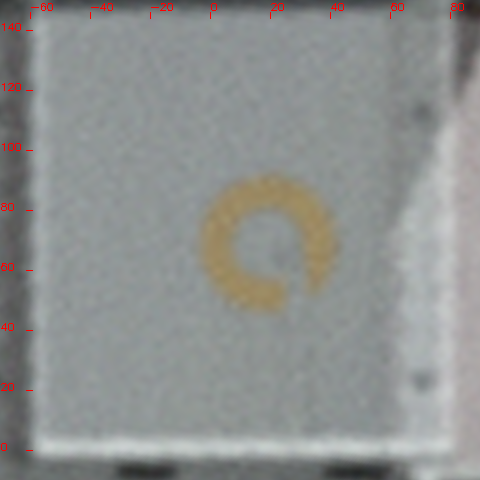

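The collar is at px (267,243), which is (19,69) mm. The rod end shows inside the bore near px (288,255), slightly towards the front. Nudging forward 5 mm and lowering.

```bash
python3 -m pendant '[{"x":0.5,"y":0.15,"z":0.5,"ax":0,"ay":0,"az":0,"gripper":1},{"x":0.5,"y":0.15,"z":1.2,"ax":0,"ay":0,"az":0,"gripper":1},{"x":0.5,"y":0.15,"z":2.0,"ax":0,"ay":0,"az":0,"gripper":1},{"x":0.5,"y":0.15,"z":2.5,"ax":0,"ay":0,"az":0,"gripper":1},{"x":0.5,"y":0.15,"z":2.7,"ax":0,"ay":0,"az":0,"gripper":1},{"x":0.5,"y":0.15,"z":2.7,"ax":0,"ay":0,"az":0,"gripper":1},{"x":0.5,"y":0.15,"z":2.7,"ax":0,"ay":0,"az":0,"gripper":1}]' 80
python3 - <<'E'
from h import *
st=read_state();print(w2s(st["tool_pos"]))
r=read_camera("top")
v=cv2.resize(rect(r,.035,-20,60,30,100,7),None,fx=1,fy=1);cv2.imwrite("pics/t5.png",grid(v.copy(),-20,100,7,10)[...,::-1])
E
```

```text
clock: 7.12
tool_pos: [0.5544, -0.0746, 0.042]
ee_rot: [-0.0, 0.674, 0.739, -0.0]
ft_force: [0.2, -0.5, -2.1]
finger_gap: 0.0206
gripper_force: 78.8
[ 0.02189894 -0.12106422  0.04200526]
```

View pics/t5.png

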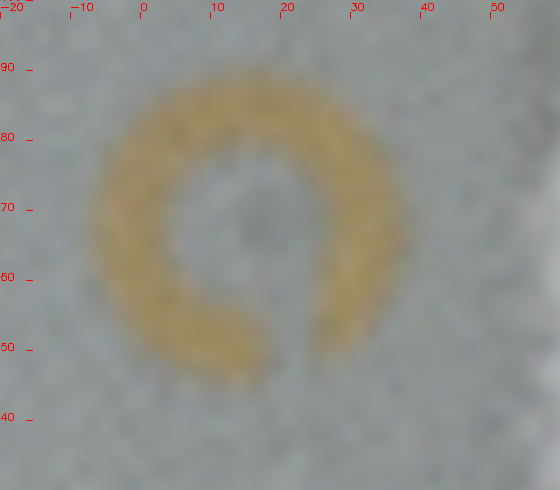

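The rod, at plane px x≈290, crosses the front of the ring and ends inside the bore. Feeling down to the pan floor.

```bash
python3 -m pendant '[{"x":0,"y":0,"z":0.15,"ax":0,"ay":0,"az":0,"gripper":1},{"x":0,"y":0,"z":0.3,"ax":0,"ay":0,"az":0,"gripper":1},{"x":0,"y":0,"z":0.3,"ax":0,"ay":0,"az":0,"gripper":1}]' 80
python3 -m pendant '[{"x":0,"y":0,"z":0.1,"ax":0,"ay":0,"az":0,"gripper":1},{"x":0,"y":0,"z":0.2,"ax":0,"ay":0,"az":0,"gripper":1},{"x":0,"y":0,"z":0.2,"ax":0,"ay":0,"az":0,"gripper":1}]' 80
```

```text
clock: 7.42
tool_pos: [0.5544, -0.0745, 0.0393]
ee_rot: [-0.0, 0.674, 0.739, -0.0]
ft_force: [0.3, 0.4, -1.4]
finger_gap: 0.0207
gripper_force: 78.8
clock: 7.67
tool_pos: [0.5543, -0.0745, 0.0371]
ee_rot: [-0.0, 0.674, 0.739, -0.0]
ft_force: [-0.8, 0.8, -1.4]
finger_gap: 0.0209
gripper_force: 78.8
```

```bash
python3 -m pendant '[{"x":0,"y":0,"z":0.1,"ax":0,"ay":0,"az":0,"gripper":1},{"x":0,"y":0,"z":0.1,"ax":0,"ay":0,"az":0,"gripper":1},{"x":0,"y":0,"z":0.1,"ax":0,"ay":0,"az":0,"gripper":1}]' 80; python3 -c "
from plant import *
s=read_state();print(s['ft_force'],s['ft_torque'])"
```

```text
clock: 7.92
tool_pos: [0.5544, -0.0746, 0.0363]
ee_rot: [-0.0, 0.674, 0.739, -0.0]
ft_force: [0.8, 0.1, -1.7]
finger_gap: 0.0207
gripper_force: 78.8
[ 0.82247825  0.05173356 -1.65994568] [-0.08596761 -0.0069869  -0.01497189]
```

```bash
python3 -m pendant '[{"x":0,"y":0,"z":0.1,"ax":0,"ay":0,"az":0,"gripper":1},{"x":0,"y":0,"z":0.15,"ax":0,"ay":0,"az":0,"gripper":1},{"x":0,"y":0,"z":0.15,"ax":0,"ay":0,"az":0,"gripper":1}]' 80; python3 -c "
from plant import *
s=read_state();print(s['ft_force'],s['ft_torque'])"
python3 -m pendant '[{"x":0,"y":0,"z":0.1,"ax":0,"ay":0,"az":0,"gripper":1},{"x":0,"y":0,"z":0.1,"ax":0,"ay":0,"az":0,"gripper":1},{"x":0,"y":0,"z":0.1,"ax":0,"ay":0,"az":0,"gripper":1}]' 80; python3 -c "
from plant import *
s=read_state();print(s['ft_force'],s['ft_torque'])"
```

```text
clock: 8.17
tool_pos: [0.5543, -0.0745, 0.0347]
ee_rot: [-0.0, 0.674, 0.739, -0.0]
ft_force: [-0.5, -0.3, -1.6]
finger_gap: 0.0208
gripper_force: 78.6
[-0.45641699 -0.29632496 -1.60885313] [0.03259046 0.02544411 0.04234126]
clock: 8.42
tool_pos: [0.5545, -0.0746, 0.0339]
ee_rot: [-0.0, 0.674, 0.739, 0.0]
ft_force: [-0.6, 0.1, -0.7]
finger_gap: 0.0209
gripper_force: 78.7
[-0.59714876  0.12409719 -0.70897726] [ 0.14711108 -0.00562603  0.0115342 ]
```

Contact at tip height ~8 mm, so the floor is near the top of its range. Backing off slightly and drawing gently.

```bash
python3 -m pendant '[{"x":-0.2,"y":0,"z":-0.1,"ax":0,"ay":0,"az":0,"gripper":1},{"x":-0.6,"y":0,"z":-0.1,"ax":0,"ay":0,"az":0,"gripper":1},{"x":-1.0,"y":0,"z":-0.1,"ax":0,"ay":0,"az":0,"gripper":1},{"x":-1.3,"y":0,"z":-0.1,"ax":0,"ay":0,"az":0,"gripper":1},{"x":-1.6,"y":0,"z":-0.1,"ax":0,"ay":0,"az":0,"gripper":1},{"x":-1.9,"y":0,"z":-0.1,"ax":0,"ay":0,"az":0,"gripper":1},{"x":-2.2,"y":0,"z":-0.1,"ax":0,"ay":0,"az":0,"gripper":1},{"x":-2.5,"y":0,"z":-0.1,"ax":0,"ay":0,"az":0,"gripper":1},{"x":-2.8,"y":0,"z":-0.1,"ax":0,"ay":0,"az":0,"gripper":1},{"x":-3.1,"y":0,"z":-0.1,"ax":0,"ay":0,"az":0,"gripper":1}]' 80
cat >> h.py <<'E'
def collar(r=None,z=.016,roi=(-70,70,-140,160)):  # ring centre in slicer frame (mm) from the top camera, by colour
    r=r or read_camera("top");x0,x1,y0,y1=roi
    im=rect(r,z,x0,x1,y0,y1,3);h=cv2.cvtColor(im,cv2.COLOR_RGB2HSV)
    m=cv2.inRange(h,(12,70,60),(32,255,255));n,l,s,c=cv2.connectedComponentsWithStats(m)
    if n<2: return None
    k=1+np.argmax(s[1:,4]);p=np.argwhere(l==k)[:,::-1].astype(np.float32)
    (a,b),rad=cv2.minEnclosingCircle(p);return [round(float(x),1) for x in (x0+a/3,y1-b/3,rad/3)],im
E
python3 - <<'E'
from h import *
s=read_state();print(s['ft_force'],s['ft_torque'],w2s(s["tool_pos"]))
print(collar()[0])
E
```

```text
clock: 9.25
tool_pos: [0.5573, -0.1057, 0.0348]
ee_rot: [0.0, 0.674, 0.739, 0.0]
ft_force: [-0.6, 0.8, -1.9]
finger_gap: 0.0207
gripper_force: 78.6
[-0.58815258  0.81973359 -1.89361509] [ 0.12083021  0.02079947 -0.02778088] [ 0.02198228 -0.15237283  0.03482441]
[19.4, 46.3, 21.4]
```

```bash
python3 -m pendant '[{"x":-0.2,"y":-0.15,"z":0,"ax":0,"ay":0,"az":0,"gripper":1},{"x":-0.4,"y":-0.3,"z":0,"ax":0,"ay":0,"az":0,"gripper":1},{"x":-0.6,"y":-0.45,"z":0,"ax":0,"ay":0,"az":0,"gripper":1},{"x":-0.8,"y":-0.6,"z":0,"ax":0,"ay":0,"az":0,"gripper":1},{"x":-1.0,"y":-0.7,"z":0,"ax":0,"ay":0,"az":0,"gripper":1},{"x":-1.2,"y":-0.75,"z":0,"ax":0,"ay":0,"az":0,"gripper":1},{"x":-1.4,"y":-0.75,"z":0,"ax":0,"ay":0,"az":0,"gripper":1},{"x":-1.6,"y":-0.75,"z":0,"ax":0,"ay":0,"az":0,"gripper":1},{"x":-1.8,"y":-0.75,"z":0,"ax":0,"ay":0,"az":0,"gripper":1},{"x":-1.8,"y":-0.75,"z":0,"ax":0,"ay":0,"az":0,"gripper":1}]' 80
python3 - <<'E'
from h import *
s=read_state();print(s['ft_force'],s['ft_torque'],w2s(s["tool_pos"]))
c,im=collar();print(c)
cv2.imwrite("pics/t6.png",grid(im.copy(),-70,160,3)[150:600][...,::-1])
E
```

```text
clock: 10.13
tool_pos: [0.5516, -0.1245, 0.0349]
ee_rot: [0.0, 0.674, 0.739, -0.0]
ft_force: [0.0, -0.3, -1.5]
finger_gap: 0.0206
gripper_force: 78.7
[ 0.048956   -0.30402975 -1.50386334] [0.03685757 0.01780482 0.01202319] [ 0.01456159 -0.17055458  0.03486791]
[13.8, 28.4, 21.3]
```

View pics/t6.png

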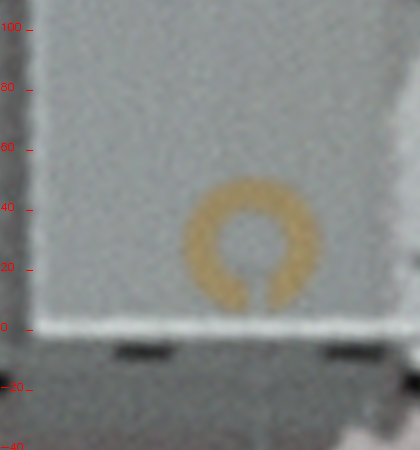

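The ring spans px 183–322, with its centre near x = 14. The shutter edges are at px 172 and 325, so the opening's middle is 12.8 and the collar is nearly lined up. Trimming 1 mm sideways and drawing on.

```bash
python3 -m pendant '[{"x":-0.2,"y":-0.1,"z":0,"ax":0,"ay":0,"az":0,"gripper":1},{"x":-0.4,"y":-0.1,"z":0,"ax":0,"ay":0,"az":0,"gripper":1},{"x":-0.6,"y":-0.1,"z":0,"ax":0,"ay":0,"az":0,"gripper":1},{"x":-0.8,"y":-0.1,"z":0,"ax":0,"ay":0,"az":0,"gripper":1},{"x":-1.0,"y":-0.1,"z":0,"ax":0,"ay":0,"az":0,"gripper":1},{"x":-1.2,"y":-0.1,"z":0,"ax":0,"ay":0,"az":0,"gripper":1},{"x":-1.4,"y":-0.1,"z":0,"ax":0,"ay":0,"az":0,"gripper":1},{"x":-1.6,"y":-0.1,"z":0,"ax":0,"ay":0,"az":0,"gripper":1},{"x":-1.6,"y":-0.1,"z":0,"ax":0,"ay":0,"az":0,"gripper":1}]' 80
python3 - <<'E'
from h import *
s=read_state();print(s['ft_force'],s['ft_torque'],w2s(s["tool_pos"]))
c,im=collar();print(c)
h=cv2.cvtColor(im,cv2.COLOR_RGB2HSV);m=cv2.inRange(h,(12,70,60),(32,255,255));p=np.argwhere(m)
print("x ext",-70+p[:,1].min()/3,-70+p[:,1].max()/3,"y",160-p[:,0].max()/3,160-p[:,0].min()/3)
E
```

```text
clock: 10.93
tool_pos: [0.5521, -0.1405, 0.0349]
ee_rot: [0.0, 0.674, 0.739, -0.0]
ft_force: [0.1, 1.3, -1.9]
finger_gap: 0.0207
gripper_force: 78.7
[ 0.12853626  1.31072381 -1.86406225] [-0.00220135 -0.00269919 -0.01881897] [ 0.01356902 -0.18656792  0.03488777]
[12.4, 12.7, 21.3]
x ext -70.0 33.66666666666667 y -139.66666666666669 33.0
```

```bash
python3 -m pendant '[{"x":-0.2,"y":0,"z":0,"ax":0,"ay":0,"az":0,"gripper":1},{"x":-0.4,"y":0,"z":0,"ax":0,"ay":0,"az":0,"gripper":1},{"x":-0.6,"y":0,"z":0,"ax":0,"ay":0,"az":0,"gripper":1},{"x":-0.8,"y":0,"z":0,"ax":0,"ay":0,"az":0,"gripper":1},{"x":-1.0,"y":0,"z":0,"ax":0,"ay":0,"az":0,"gripper":1},{"x":-1.2,"y":0,"z":0,"ax":0,"ay":0,"az":0,"gripper":1},{"x":-1.4,"y":0,"z":0,"ax":0,"ay":0,"az":0,"gripper":1},{"x":-1.4,"y":0,"z":0,"ax":0,"ay":0,"az":0,"gripper":1}]' 80
python3 - <<'E'
from h import *
s=read_state();print(s['ft_force'],s['ft_torque'],w2s(s["tool_pos"]))
print(collar()[0])
E
```

```text
clock: 11.65
tool_pos: [0.5533, -0.1545, 0.0349]
ee_rot: [0.0, 0.674, 0.739, -0.0]
ft_force: [-0.8, 0.5, -1.3]
finger_gap: 0.0211
gripper_force: 78.7
[-0.83718782  0.45826584 -1.32481494] [-0.00057411  0.01230797  0.01021436] [ 0.01354697 -0.20058749  0.03487392]
[12.3, 7.3, 19.0]
```

```bash
python3 -m pendant '[{"x":-0.2,"y":0,"z":0,"ax":0,"ay":0,"az":0,"gripper":1},{"x":-0.4,"y":0,"z":0,"ax":0,"ay":0,"az":0,"gripper":1},{"x":-0.6,"y":0,"z":0.05,"ax":0,"ay":0,"az":0,"gripper":1},{"x":-0.8,"y":0,"z":0.1,"ax":0,"ay":0,"az":0,"gripper":1},{"x":-1.0,"y":0,"z":0.15,"ax":0,"ay":0,"az":0,"gripper":1},{"x":-1.2,"y":0,"z":0.2,"ax":0,"ay":0,"az":0,"gripper":1},{"x":-1.2,"y":0,"z":0.2,"ax":0,"ay":0,"az":0,"gripper":1}]' 80
python3 - <<'E'
from h import *
s=read_state();print(s['ft_force'],s['ft_torque'],w2s(s["tool_pos"]))
c,im=collar();print(c)
cv2.imwrite("pics/t7.png",grid(im.copy(),-70,160,3)[300:750][...,::-1])
E
```

```text
clock: 12.28
tool_pos: [0.5544, -0.1665, 0.0327]
ee_rot: [0.0, 0.674, 0.739, -0.0]
ft_force: [-0.1, -0.5, -1.9]
finger_gap: 0.0207
gripper_force: 78.7
[-0.10817333 -0.48457938 -1.87147759] [-0.03152394 -0.01448669  0.01039603] [ 0.01351421 -0.21262929  0.0327253 ]
[0.9, -20.6, 17.7]
```

View pics/t7.png

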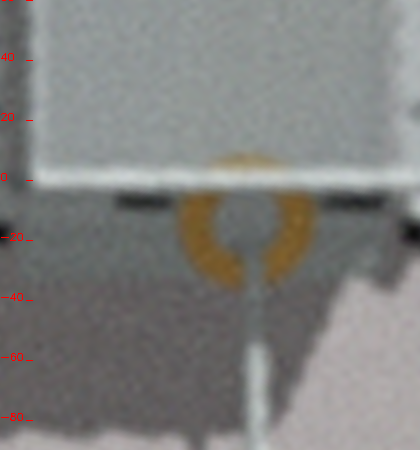

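The ring is through the opening (px 178–318, centred at x≈12.7) with the hook in its bore and negligible force. Following the slope down and out onto the bench.

```bash
python3 -m pendant '[{"x":-0.2,"y":0,"z":0.1,"ax":0,"ay":0,"az":0,"gripper":1},{"x":-0.4,"y":0,"z":0.2,"ax":0,"ay":0,"az":0,"gripper":1},{"x":-0.6,"y":0,"z":0.3,"ax":0,"ay":0,"az":0,"gripper":1},{"x":-0.9,"y":0,"z":0.4,"ax":0,"ay":0,"az":0,"gripper":1},{"x":-1.2,"y":0,"z":0.5,"ax":0,"ay":0,"az":0,"gripper":1},{"x":-1.5,"y":0,"z":0.5,"ax":0,"ay":0,"az":0,"gripper":1},{"x":-1.8,"y":0,"z":0.5,"ax":0,"ay":0,"az":0,"gripper":1},{"x":-2.1,"y":0,"z":0.5,"ax":0,"ay":0,"az":0,"gripper":1},{"x":-2.4,"y":0,"z":0.5,"ax":0,"ay":0,"az":0,"gripper":1},{"x":-2.4,"y":0,"z":0.5,"ax":0,"ay":0,"az":0,"gripper":1}]' 80
python3 - <<'E'
from h import *
s=read_state();print(s['ft_force'],s['ft_torque'],w2s(s["tool_pos"]))
print(collar(z=.007)[0])
E
```

```text
clock: 13.17
tool_pos: [0.5568, -0.191, 0.0279]
ee_rot: [0.001, 0.674, 0.739, -0.0]
ft_force: [-0.2, 0.8, -1.1]
finger_gap: 0.0208
gripper_force: 78.8
[-0.21247307  0.80290791 -1.05879096] [ 0.2132032  -0.00711841 -0.01041303] [ 0.01369914 -0.23720416  0.02789775]
[12.7, -38.4, 23.4]
```

```bash
python3 -m pendant '[{"x":-0.3,"y":0,"z":-0.05,"ax":0,"ay":0,"az":0,"gripper":1},{"x":-0.7,"y":0,"z":-0.05,"ax":0,"ay":0,"az":0,"gripper":1},{"x":-1.1,"y":0,"z":-0.05,"ax":0,"ay":0,"az":0,"gripper":1},{"x":-1.5,"y":0,"z":-0.05,"ax":0,"ay":0,"az":0,"gripper":1},{"x":-2.0,"y":0,"z":-0.05,"ax":0,"ay":0,"az":0,"gripper":1},{"x":-2.5,"y":0,"z":-0.05,"ax":0,"ay":0,"az":0,"gripper":1},{"x":-3.0,"y":0,"z":-0.05,"ax":0,"ay":0,"az":0,"gripper":1},{"x":-3.5,"y":0,"z":-0.05,"ax":0,"ay":0,"az":0,"gripper":1},{"x":-4.0,"y":0,"z":-0.05,"ax":0,"ay":0,"az":0,"gripper":1},{"x":-4.5,"y":0,"z":-0.05,"ax":0,"ay":0,"az":0,"gripper":1},{"x":-4.8,"y":0,"z":-0.05,"ax":0,"ay":0,"az":0,"gripper":1},{"x":-4.8,"y":0,"z":-0.05,"ax":0,"ay":0,"az":0,"gripper":1}]' 80
python3 - <<'E'
from h import *
s=read_state();print(s['ft_force'],s['ft_torque'],w2s(s["tool_pos"]))
print(collar(z=.007)[0])
E
```

```text
clock: 14.22
tool_pos: [0.5611, -0.2386, 0.0285]
ee_rot: [0.0, 0.674, 0.739, -0.0]
ft_force: [-0.3, -0.8, -2.4]
finger_gap: 0.0208
gripper_force: 78.6
[-0.340844   -0.76192301 -2.42414346] [ 0.03994167 -0.06428534  0.03783153] [ 0.01365046 -0.28502274  0.02851224]
[12.0, -86.5, 23.8]
```

```bash
python3 -m pendant '[{"x":0.4,"y":0,"z":0,"ax":0,"ay":0,"az":0,"gripper":1},{"x":0.7,"y":0,"z":-0.3,"ax":0,"ay":0,"az":0,"gripper":1},{"x":0.7,"y":0,"z":-1.5,"ax":0,"ay":0,"az":0,"gripper":1},{"x":0.7,"y":0,"z":-3,"ax":0,"ay":0,"az":0,"gripper":1},{"x":0,"y":-2,"z":-4,"ax":0,"ay":0,"az":0,"gripper":1},{"x":-2,"y":-5,"z":-4,"ax":0,"ay":0,"az":0,"gripper":1},{"x":-4,"y":-8,"z":-4,"ax":0,"ay":0,"az":0,"gripper":1},{"x":-5,"y":-11,"z":-4,"ax":0,"ay":0,"az":0,"gripper":1},{"x":-5.2,"y":-11.6,"z":-3,"ax":0,"ay":0,"az":0,"gripper":1},{"x":-5.2,"y":-11.6,"z":-1,"ax":0,"ay":0,"az":0,"gripper":1},{"x":-5.2,"y":-11.6,"z":-0.2,"ax":0,"ay":0,"az":0,"gripper":1},{"x":-5.2,"y":-11.6,"z":0,"ax":0,"ay":0,"az":0,"gripper":1}]' 80
python3 - <<'E'
from h import *
s=read_state();print(s['ft_force'],s['ft_torque'],w2s(s["tool_pos"]))
print(collar(z=.007)[0])
E
```

```text
clock: 15.27
tool_pos: [0.4494, -0.2988, 0.0269]
ee_rot: [-0.002, 0.674, 0.739, 0.0]
ft_force: [0.2, 0.2, -1.4]
finger_gap: 0.0208
gripper_force: 78.9
[ 0.20636823  0.15092781 -1.43636456] [ 0.01695117  0.01892484 -0.03196071] [-0.10314333 -0.33480634  0.02693323]
[11.8, -86.3, 23.8]
```

```bash
python3 -m pendant '[{"x":0,"y":0,"z":0.1,"ax":0,"ay":0,"az":0,"gripper":1},{"x":0,"y":0,"z":0.15,"ax":0,"ay":0,"az":0,"gripper":1},{"x":0,"y":0,"z":0.15,"ax":0,"ay":0,"az":0,"gripper":0.3},{"x":0,"y":0,"z":0.1,"ax":0,"ay":0,"az":0,"gripper":-0.3},{"x":0,"y":0,"z":0.1,"ax":0,"ay":0,"az":0,"gripper":-1},{"x":0,"y":0,"z":0.1,"ax":0,"ay":0,"az":0,"gripper":-1},{"x":0,"y":0,"z":0.1,"ax":0,"ay":0,"az":0,"gripper":-1},{"x":0,"y":0,"z":0.1,"ax":0,"ay":0,"az":0,"gripper":-1},{"x":0,"y":0,"z":-2,"ax":0,"ay":0,"az":0,"gripper":-1},{"x":0,"y":0,"z":-5,"ax":0,"ay":0,"az":0,"gripper":-1},{"x":0,"y":0,"z":-9,"ax":0,"ay":0,"az":0,"gripper":-1},{"x":0,"y":0,"z":-9,"ax":0,"ay":0,"az":0,"gripper":-1}]' 80
python3 - <<'E'
from h import *
st=read_state();c=collar(z=.007)[0];p=s2w([c[0]/1e3,c[1]/1e3,.12])
print(st["finger_gap"],st["joints"].round(2),st["tool_pos"],p,toolmove(st,p))
E
```

```text
clock: 16.32
tool_pos: [0.4539, -0.3036, 0.1265]
ee_rot: [0.007, 0.674, 0.739, -0.0]
ft_force: [1.8, -1.8, 1.2]
finger_gap: 0.0853
gripper_force: 0.0
0.08525707086178182 [-0.78  0.14  2.    0.    0.99 -0.87] [ 0.45393685 -0.30358738  0.12645988] [ 0.54113642 -0.04086072  0.12      ] (array([25.37, 11.09,  0.47]), 0)
```

```bash
python3 -m pendant '[{"x":4,"y":2,"z":0,"ax":0,"ay":0,"az":0,"gripper":-1},{"x":8,"y":4,"z":0,"ax":0,"ay":0,"az":0,"gripper":-1},{"x":11.5,"y":5.5,"z":0.5,"ax":0,"ay":0,"az":0,"gripper":-1},{"x":15,"y":7,"z":0.5,"ax":0,"ay":0,"az":0,"gripper":-1},{"x":18.5,"y":8.5,"z":0.5,"ax":0,"ay":0,"az":0,"gripper":-1},{"x":22,"y":9.8,"z":0.5,"ax":0,"ay":0,"az":0,"gripper":-1},{"x":24.5,"y":10.8,"z":0.5,"ax":0,"ay":0,"az":0,"gripper":-1},{"x":25.4,"y":11.1,"z":0.5,"ax":0,"ay":0,"az":0,"gripper":-1},{"x":25.4,"y":11.1,"z":0.5,"ax":0,"ay":0,"az":0,"gripper":-1},{"x":25.4,"y":11.1,"z":0.5,"ax":0,"ay":0,"az":0,"gripper":-1}]' 20
cat >> h.py <<'E'
def wcollar(cx=.541,cy=-.041,z=.007,half=45):
    st=read_state();r=read_camera("wrist")
    v=planeview(lambda P:wristproj(r,st,P),z,cx,cy,half,5,r["pixels"])
    m=cv2.inRange(cv2.cvtColor(v,cv2.COLOR_RGB2HSV),(12,70,40),(35,255,255));n,l,s,c=cv2.connectedComponentsWithStats(m)
    k=1+np.argmax(s[1:,4]);p=np.argwhere(l==k)[:,::-1].astype(np.float32)
    (a,b),rad=cv2.minEnclosingCircle(p)
    return np.array([cx+(a/5-half)/1e3,cy+(half-b/5)/1e3]),rad/5,st,v
E
python3 - <<'E'
from h import *
p,rad,st,v=wcollar();print(p,rad,st["tool_pos"],toolmove(st,[*p,.025],S[:,0]))
cv2.imwrite("pics/w8.png",v[...,::-1])
for d in tip_of("hook_rod","top")[:1]+tip_of("hook_tip","top")[:1]: print(d)
E
```

```text
clock: 17.2
tool_pos: [0.5369, -0.0371, 0.1125]
ee_rot: [-0.001, 0.673, 0.739, -0.001]
ft_force: [-0.7, -0.4, 0.6]
finger_gap: 0.0858
gripper_force: 0.0
[ 0.5424983  -0.03917452] 23.283995056152342 [ 0.53685794 -0.03712621  0.11251237] (array([-0.26,  0.56,  8.75]), np.float64(0.001))
{'at': [0.4323, -0.1084, -0.0045], 'conf': 0.54}
```

View pics/w8.png

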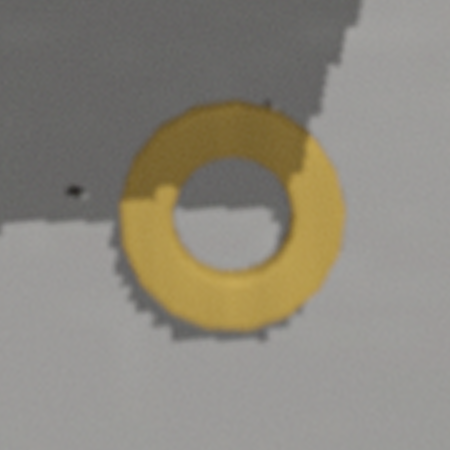

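The ring lies flat, centred at about px (233,216), which is (0.5425,-0.0392), well clear of the fingers. Descending and gripping lightly.

```bash
python3 -m pendant '[{"x":-0.26,"y":0.56,"z":2,"ax":0,"ay":0,"az":0,"gripper":-1},{"x":-0.26,"y":0.56,"z":5,"ax":0,"ay":0,"az":0,"gripper":-1},{"x":-0.26,"y":0.56,"z":7.5,"ax":0,"ay":0,"az":0,"gripper":-1},{"x":-0.26,"y":0.56,"z":9,"ax":0,"ay":0,"az":0,"gripper":-1},{"x":-0.26,"y":0.56,"z":9.4,"ax":0,"ay":0,"az":0,"gripper":-1},{"x":-0.26,"y":0.56,"z":9.4,"ax":0,"ay":0,"az":0,"gripper":-1},{"x":-0.26,"y":0.56,"z":9.4,"ax":0,"ay":0,"az":0,"gripper":-0.3},{"x":-0.26,"y":0.56,"z":9.4,"ax":0,"ay":0,"az":0,"gripper":-0.1}]' 20
python3 - <<'E'
from h import *
s=read_state();print(s["tool_pos"],s["ft_force"],s["ft_torque"],s["finger_gap"],toolmove(s,[.5425,-.0392,.018],S[:,0]))
E
```

```text
clock: 18.02
tool_pos: [0.5445, -0.0398, 0.0209]
ee_rot: [0.001, 0.674, 0.739, 0.001]
ft_force: [-0.1, -1.0, 0.5]
finger_gap: 0.0639
gripper_force: 0.0
[ 0.54447353 -0.03984849  0.02090298] [-0.08184345 -1.03685738  0.49756481] [-0.01078626 -0.02491973 -0.01923542] 0.06390959452937262 (array([ 0.08, -0.19,  0.29]), np.float64(-0.0))
```

```bash
python3 -m pendant '[{"x":0.05,"y":-0.2,"z":0.2,"ax":0,"ay":0,"az":0,"gripper":-0.1},{"x":0.05,"y":-0.2,"z":0.3,"ax":0,"ay":0,"az":0,"gripper":-0.1},{"x":0.05,"y":-0.2,"z":0.3,"ax":0,"ay":0,"az":0,"gripper":0.3},{"x":0.05,"y":-0.2,"z":0.3,"ax":0,"ay":0,"az":0,"gripper":0.3},{"x":0.05,"y":-0.2,"z":0.3,"ax":0,"ay":0,"az":0,"gripper":0.3},{"x":0.05,"y":-0.2,"z":0.3,"ax":0,"ay":0,"az":0,"gripper":0.3}]' 20
python3 - <<'E'
from h import *
s=read_state();print(s["tool_pos"],s["ft_force"],s["ft_torque"],s["finger_gap"])
E
```

```text
clock: 18.52
tool_pos: [0.5417, -0.0389, 0.0172]
ee_rot: [0.0, 0.674, 0.739, 0.0]
ft_force: [-2.2, 0.4, 5.3]
finger_gap: 0.044
gripper_force: 20.7
[ 0.54170662 -0.03886348  0.01721369] [-2.16567199  0.41576364  5.26041543] [ 0.01664146  0.19235776 -0.0167221 ] 0.04402241849242472
```

```bash
python3 -m pendant '[{"x":0,"y":0,"z":-2,"ax":0,"ay":0,"az":0,"gripper":0.3},{"x":0,"y":0,"z":-6,"ax":0,"ay":0,"az":0,"gripper":0.3},{"x":0,"y":0,"z":-10,"ax":0,"ay":0,"az":0,"gripper":0.3},{"x":2,"y":-0.1,"z":-13.5,"ax":0,"ay":0,"az":0,"gripper":0.3},{"x":5,"y":-0.2,"z":-16,"ax":0,"ay":0,"az":0,"gripper":0.3},{"x":8,"y":-0.4,"z":-18.5,"ax":0,"ay":0,"az":0,"gripper":0.3},{"x":11.5,"y":-0.5,"z":-20,"ax":0,"ay":0,"az":0,"gripper":0.3},{"x":15,"y":-0.7,"z":-21.5,"ax":0,"ay":0,"az":0,"gripper":0.3},{"x":18.7,"y":-0.8,"z":-22.3,"ax":0,"ay":0,"az":0,"gripper":0.3},{"x":22.5,"y":-0.9,"z":-22.3,"ax":0,"ay":0,"az":0,"gripper":0.3},{"x":26.5,"y":-1.1,"z":-22.3,"ax":0,"ay":0,"az":0,"gripper":0.3},{"x":30.2,"y":-1.2,"z":-22.3,"ax":0,"ay":0,"az":0,"gripper":0.3}]' 25
python3 -m pendant '[{"x":0,"y":0,"z":0,"ax":0,"ay":0,"az":0,"gripper":0.3},{"x":0,"y":0,"z":0,"ax":0,"ay":0,"az":0,"gripper":0.3},{"x":0,"y":0,"z":0,"ax":0,"ay":0,"az":0,"gripper":0.3}]' 25
python3 - <<'E'
from h import *
st=read_state();r=read_camera("wrist");print(st["tool_pos"],st["finger_gap"],st["joints"].round(2))
print([(np.round(d["at"],4),round(d["conf"],2)) for d in tip_of("spindle_seat","wrist")],[(np.round(d["at"],4),round(d["conf"],2)) for d in tip_of("spindle_seat","top")])
pr=lambda P:wristproj(r,st,P)
v=planeview(pr,.157,.497,.311,60,4,r["pixels"])[:,:480]
zc=st["tool_pos"][2]-.0172+.007
v2=planeview(pr,zc,*st["tool_pos"][:2],35,6,r["pixels"])
for im,a,b,h,q in((v,497,311,60,4),(v2,st["tool_pos"][0]*1e3,st["tool_pos"][1]*1e3,35,6)):
    cv2.drawMarker(im,(h*q,h*q),(255,0,0),0,14)
cv2.imwrite("pics/w9.png",np.hstack([v[:420,30:410],v2[:420]])[...,::-1])
cv2.imwrite("pics/raw9.png",r["pixels"][...,::-1]);np.savez("w9.npz",v=v,v2=v2)
E
```

```text
clock: 19.52
tool_pos: [0.5004, 0.263, 0.2389]
ee_rot: [-0.0, 0.674, 0.739, -0.0]
ft_force: [1.2, -0.6, -0.6]
finger_gap: 0.0438
gripper_force: 26.3
clock: 19.77
tool_pos: [0.501, 0.2609, 0.2385]
ee_rot: [-0.0, 0.673, 0.739, -0.001]
ft_force: [0.1, -0.3, -1.8]
finger_gap: 0.044
gripper_force: 26.3
[0.50102006 0.26086448 0.23845021] 0.04397391844095702 [ 0.3   0.06  1.86 -0.    1.23  0.21]
[(array([0.4938, 0.3142, 0.126 ]), 0.78)] [(array([0.4952, 0.3082, 0.1235]), 0.58)]
```

View pics/w9.png

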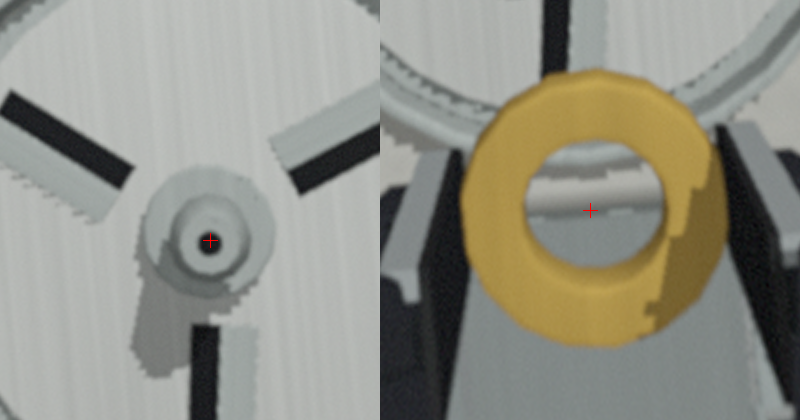

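The left panel shows the spindle top at px (210,243), about (0.497,0.310). The right panel shows the collar held level, about 0.8 mm to +x of the TCP. Moving over the spindle, 6 mm above its top.

```bash
python3 -m pendant '[{"x":2.5,"y":0,"z":0,"ax":0,"ay":0,"az":0,"gripper":0.3},{"x":4.5,"y":0,"z":0,"ax":0,"ay":0,"az":0,"gripper":0.3},{"x":4.96,"y":-0.02,"z":1,"ax":0,"ay":0,"az":0,"gripper":0.3},{"x":4.96,"y":-0.02,"z":3,"ax":0,"ay":0,"az":0,"gripper":0.3},{"x":4.96,"y":-0.02,"z":5,"ax":0,"ay":0,"az":0,"gripper":0.3},{"x":4.96,"y":-0.02,"z":5.85,"ax":0,"ay":0,"az":0,"gripper":0.3},{"x":4.96,"y":-0.02,"z":5.85,"ax":0,"ay":0,"az":0,"gripper":0.3},{"x":4.96,"y":-0.02,"z":5.85,"ax":0,"ay":0,"az":0,"gripper":0.3}]' 25
python3 - <<'E'
from h import *
st=read_state();r=read_camera("wrist");print(st["tool_pos"],st["ft_force"],st["ft_torque"],toolmove(st,[.4962,.3103,.17]))
pr=lambda P:wristproj(r,st,P)
t=st["tool_pos"];v=planeview(pr,t[2]-.0102,t[0],t[1],35,6,r["pixels"]);v2=planeview(pr,.157,.497,.3103,25,8,r["pixels"])
cv2.drawMarker(v2,(200,200),(255,0,0),0,14)
cv2.imwrite("pics/w10.png",np.hstack([v[:400],v2[:400]])[...,::-1])
E
```

```text
clock: 20.58
tool_pos: [0.4968, 0.3094, 0.1803]
ee_rot: [-0.0, 0.674, 0.738, -0.001]
ft_force: [-0.4, 0.1, -0.7]
finger_gap: 0.0439
gripper_force: 26.3
[0.49680252 0.30938415 0.18033105] [-0.38352148  0.13338323 -0.68630696] [-0.02216239 -0.00643837  0.01607342] (array([ 0.1 , -0.05,  1.03]), 0)
```

I've now viewed 12 pictures, two over the limit of 10, so I'll look at no more and go on by numbers and force alone.

```bash
python3 -m pendant '[{"x":0.1,"y":-0.05,"z":0.3,"ax":0,"ay":0,"az":0,"gripper":0.3},{"x":0.1,"y":-0.05,"z":0.6,"ax":0,"ay":0,"az":0,"gripper":0.3},{"x":0.1,"y":-0.05,"z":0.8,"ax":0,"ay":0,"az":0,"gripper":0.3},{"x":0.1,"y":-0.05,"z":1.0,"ax":0,"ay":0,"az":0,"gripper":0.3},{"x":0.1,"y":-0.05,"z":1.0,"ax":0,"ay":0,"az":0,"gripper":0.3}]' 20
python3 - <<'E'
from h import *
s=read_state();print(s["tool_pos"],s["ft_force"],s["ft_torque"])
E
python3 -m pendant '[{"x":0,"y":0,"z":0.1,"ax":0,"ay":0,"az":0,"gripper":0.3},{"x":0,"y":0,"z":0.15,"ax":0,"ay":0,"az":0,"gripper":0.3},{"x":0,"y":0,"z":0.15,"ax":0,"ay":0,"az":0,"gripper":0.3}]' 20
python3 - <<'E'
from h import *
s=read_state();print(s["tool_pos"],s["ft_force"],s["ft_torque"])
E
```

```text
clock: 21.05
tool_pos: [0.4959, 0.3112, 0.1705]
ee_rot: [-0.0, 0.674, 0.739, -0.0]
ft_force: [-0.2, 0.3, -0.3]
finger_gap: 0.0438
gripper_force: 26.3
[0.49592647 0.31116085 0.17045433] [-0.19775258  0.25910129 -0.31732872] [0.0096769  0.04302482 0.00644629]
clock: 21.3
tool_pos: [0.4961, 0.3112, 0.1692]
ee_rot: [-0.0, 0.674, 0.739, -0.0]
ft_force: [-0.4, -0.4, -1.4]
finger_gap: 0.044
gripper_force: 26.3
[0.49610394 0.31123938 0.16923901] [-0.39805    -0.38723191 -1.44822184] [-0.02840409 -0.01449019 -0.00809155]
```

```bash
python3 -m pendant '[{"x":0,"y":0,"z":0.07,"ax":0,"ay":0,"az":0,"gripper":0.3},{"x":0,"y":0,"z":0.12,"ax":0,"ay":0,"az":0,"gripper":0.3},{"x":0,"y":0,"z":0.12,"ax":0,"ay":0,"az":0,"gripper":0.3}]' 20
python3 - <<'E'
from h import *
s=read_state();print(s["tool_pos"],s["ft_force"],s["ft_torque"])
E
```

```text
clock: 21.55
tool_pos: [0.4961, 0.3112, 0.168]
ee_rot: [-0.0, 0.674, 0.739, -0.0]
ft_force: [-0.7, -0.4, -1.1]
finger_gap: 0.0438
gripper_force: 26.3
[0.49611897 0.31119001 0.16803442] [-0.66313526 -0.43251468 -1.13203244] [-0.03629255  0.00856828  0.02037797]
```

```bash
python3 -m pendant '[{"x":0,"y":0,"z":0.07,"ax":0,"ay":0,"az":0,"gripper":0.3},{"x":0,"y":0,"z":0.12,"ax":0,"ay":0,"az":0,"gripper":0.3},{"x":0,"y":0,"z":0.12,"ax":0,"ay":0,"az":0,"gripper":0.3}]' 20
python3 - <<'E'
from h import *
s=read_state();print(s["tool_pos"],s["ft_force"],s["ft_torque"])
E
```

```text
clock: 21.8
tool_pos: [0.4961, 0.3112, 0.1668]
ee_rot: [-0.0, 0.674, 0.739, -0.0]
ft_force: [-0.2, -0.3, -1.5]
finger_gap: 0.0437
gripper_force: 26.3
[0.49607933 0.31118354 0.16677815] [-0.16894899 -0.26441374 -1.5340302 ] [-0.03356039  0.03012143 -0.00710986]
```

```bash
python3 -m pendant '[{"x":0,"y":0,"z":0.1,"ax":0,"ay":0,"az":0,"gripper":0.3},{"x":0,"y":0,"z":0.2,"ax":0,"ay":0,"az":0,"gripper":0.3},{"x":0,"y":0,"z":0.25,"ax":0,"ay":0,"az":0,"gripper":0.3},{"x":0,"y":0,"z":0.25,"ax":0,"ay":0,"az":0,"gripper":0.3}]' 20
python3 - <<'E'
from h import *
s=read_state();print(s["tool_pos"],s["ft_force"],s["ft_torque"])
E
```

```text
clock: 22.13
tool_pos: [0.496, 0.3112, 0.1642]
ee_rot: [-0.0, 0.674, 0.739, -0.0]
ft_force: [0.3, -0.3, -2.1]
finger_gap: 0.0441
gripper_force: 26.3
[0.49602859 0.31115414 0.16418408] [ 0.26161983 -0.31099953 -2.07220557] [0.01704    0.0320564  0.03773523]
```

```bash
python3 -m pendant '[{"x":0,"y":0,"z":0.2,"ax":0,"ay":0,"az":0,"gripper":0.3},{"x":0,"y":0,"z":0.4,"ax":0,"ay":0,"az":0,"gripper":0.3},{"x":0,"y":0,"z":0.6,"ax":0,"ay":0,"az":0,"gripper":0.3},{"x":0,"y":0,"z":0.8,"ax":0,"ay":0,"az":0,"gripper":0.3},{"x":0,"y":0,"z":0.8,"ax":0,"ay":0,"az":0,"gripper":0.3}]' 20
python3 - <<'E'
from h import *
s=read_state();print(s["tool_pos"],s["ft_force"],s["ft_torque"])
E
```

```text
clock: 22.55
tool_pos: [0.4958, 0.3111, 0.1557]
ee_rot: [-0.0, 0.674, 0.739, -0.001]
ft_force: [0.6, 0.6, -1.6]
finger_gap: 0.0435
gripper_force: 26.3
[0.4957926  0.31106244 0.15566656] [ 0.56157416  0.63715045 -1.64726473] [-0.01190537 -0.009461   -0.02059232]
```

```bash
python3 -m pendant '[{"x":0,"y":0,"z":0.2,"ax":0,"ay":0,"az":0,"gripper":0.3},{"x":0,"y":0,"z":0.4,"ax":0,"ay":0,"az":0,"gripper":0.3},{"x":0,"y":0,"z":0.6,"ax":0,"ay":0,"az":0,"gripper":0.3},{"x":0,"y":0,"z":0.75,"ax":0,"ay":0,"az":0,"gripper":0.3},{"x":0,"y":0,"z":0.75,"ax":0,"ay":0,"az":0,"gripper":0.3}]' 20
python3 - <<'E'
from h import *
s=read_state();print(s["tool_pos"],s["ft_force"],s["ft_torque"])
E
```

```text
clock: 22.97
tool_pos: [0.4959, 0.3111, 0.1484]
ee_rot: [-0.0, 0.674, 0.739, -0.0]
ft_force: [0.7, -0.2, -0.6]
finger_gap: 0.0438
gripper_force: 26.3
[0.49590995 0.31107763 0.14838563] [ 0.72979804 -0.16268513 -0.60486442] [-0.03865967 -0.00646338 -0.01347551]
```

```bash
python3 -m pendant '[{"x":0,"y":0,"z":0.1,"ax":0,"ay":0,"az":0,"gripper":0.3},{"x":0,"y":0,"z":0.2,"ax":0,"ay":0,"az":0,"gripper":0.3},{"x":0,"y":0,"z":0.3,"ax":0,"ay":0,"az":0,"gripper":0.3},{"x":0,"y":0,"z":0.3,"ax":0,"ay":0,"az":0,"gripper":0.3}]' 20
python3 - <<'E'
from h import *
s=read_state();print(s["tool_pos"],s["ft_force"],s["ft_torque"])
E
python3 -m pendant '[{"x":0,"y":0,"z":0.08,"ax":0,"ay":0,"az":0,"gripper":0.3},{"x":0,"y":0,"z":0.08,"ax":0,"ay":0,"az":0,"gripper":0.3}]' 20
python3 - <<'E'
from h import *
s=read_state();print(s["tool_pos"],s["ft_force"],s["ft_torque"])
E
```

```text
clock: 23.3
tool_pos: [0.496, 0.3112, 0.1457]
ee_rot: [-0.0, 0.674, 0.739, -0.0]
ft_force: [1.0, -0.5, -1.5]
finger_gap: 0.0439
gripper_force: 26.3
[0.49603821 0.31116033 0.14570002] [ 0.96015218 -0.45307142 -1.49068112] [-0.01989152  0.06421674  0.00534857]
clock: 23.47
tool_pos: [0.4961, 0.3112, 0.145]
ee_rot: [-0.0, 0.674, 0.739, -0.0]
ft_force: [-0.3, 0.2, -1.8]
finger_gap: 0.0435
gripper_force: 26.3
[0.49610651 0.31119751 0.14502017] [-0.31790934  0.2023962  -1.80408676] [ 0.00715306 -0.0132856  -0.05897676]
```

```bash
python3 -m pendant '[{"x":0,"y":0,"z":0.05,"ax":0,"ay":0,"az":0,"gripper":0.3},{"x":0,"y":0,"z":0.05,"ax":0,"ay":0,"az":0,"gripper":-0.3},{"x":0,"y":0,"z":0.05,"ax":0,"ay":0,"az":0,"gripper":-0.5},{"x":0,"y":0,"z":0.05,"ax":0,"ay":0,"az":0,"gripper":-0.8},{"x":0,"y":0,"z":0.05,"ax":0,"ay":0,"az":0,"gripper":-0.8},{"x":0,"y":0,"z":0.05,"ax":0,"ay":0,"az":0,"gripper":-0.8},{"x":0,"y":0,"z":-1,"ax":0,"ay":0,"az":0,"gripper":-0.8},{"x":0,"y":0,"z":-3,"ax":0,"ay":0,"az":0,"gripper":-0.8},{"x":0,"y":0,"z":-6,"ax":0,"ay":0,"az":0,"gripper":-0.8},{"x":-2,"y":0,"z":-9,"ax":0,"ay":0,"az":0,"gripper":-0.8},{"x":-5,"y":0,"z":-10,"ax":0,"ay":0,"az":0,"gripper":-0.8},{"x":-5,"y":0,"z":-10,"ax":0,"ay":0,"az":0,"gripper":-0.8}]' 20
python3 - <<'E'
from h import *
for z in(.134,):
    p,rad,st,v=wcollar(.497,.311,z,45);print("wrist",p,rad,st["tool_pos"])
r=read_camera("wrist")
# heights of collar top vs knife disc from wrist depth
P=lambda pts:wristproj(r,st,pts)
A=rot(st["ee_rot"]);M=r["mount"]
for rr in(17,18.5,20,30,40):
    a=np.linspace(0,2*np.pi,12,endpoint=False);pts=np.c_[p[0]+rr/1e3*np.cos(a),p[1]+rr/1e3*np.sin(a),0*a+.134]
    uv=P(pts);hs=[]
    for u,w in uv:
        if not(0<=u<640 and 0<=w<480): continue
        zz=r["z_map"][int(round(w)),int(round(u))];du,dv=u-r["cx"],w-r["cy"];n=np.hypot(du,dv);th=n/r["fx"]
        c=zz*np.array([np.tan(th)*du/n,np.tan(th)*dv/n,1]);hs.append((A@(M[:3,:3]@c+M[:3,3])+st["tool_pos"])[2])
    print(rr,np.round(hs,4))
for n in("hook_rod","hook_tip","collar"): print(n,[(np.round(d["at"],3),round(d["conf"],2)) for d in tip_of(n,"side")[:2]])
E
```

```text
clock: 24.47
tool_pos: [0.5033, 0.2592, 0.2508]
ee_rot: [0.003, 0.675, 0.738, 0.003]
ft_force: [0.9, 0.1, 0.1]
finger_gap: 0.0767
gripper_force: 0.0
wrist [0.49692487 0.31030111] 22.70533447265625 [0.5033019  0.2592333  0.25082979]
17 [0.1385 0.1375 0.136  0.1365 0.1359 0.1367 0.1362 0.1363 0.1359 0.1375
 0.1369 0.1367]
18.5 [0.1362 0.136  0.1366 0.1368 0.1363 0.1357 0.1372 0.1377 0.1364 0.1371
 0.1372 0.1368]
20 [0.137  0.1374 0.1361 0.1362 0.1372 0.1366 0.1351 0.1366 0.1364 0.1367
 0.1358 0.1381]
30 [0.1206 0.1222 0.121  0.1213 0.1192 0.1219 0.1216 0.1211 0.1218 0.1221
 0.1209 0.1215]
40 [0.121  0.1218 0.121  0.1205 0.1206 0.1219 0.1204 0.1214 0.1209 0.1217
 0.1198 0.1212]
hook_rod [(array([ 0.566, -0.218,  0.041]), 0.94)]
hook_tip [(array([0.522, 0.045, 0.001]), 0.16)]
collar [(array([0.536, 0.117, 0.011]), 0.51)]
```

Numbers show the collar top 15.5 mm above the knife disc, level and centred, which is fully home. Those rod readings came from an old side picture, so I'm taking fresh ones before handing in.

Run:
```python
from h import *
for c in("side","top"):
    r=read_camera(c)
    for n in("hook_rod","hook_tip","collar","mug","stamp","herb_jar"): print(c,n,[(np.round(d["at"],3),round(d["conf"],2)) for d in tip_of(n,c)[:2]])
```

```text
side hook_rod [(array([ 0.455, -0.315,  0.002]), 0.73)]
side hook_tip [(array([ 0.433, -0.109, -0.002]), 0.88)]
side collar [(array([0.501, 0.31 , 0.13 ]), 0.47), (array([0.497, 0.311, 0.13 ]), 0.38)]
side mug [(array([ 0.736, -0.132, -0.001]), 0.91)]
side stamp [(array([0.361, 0.098, 0.   ]), 0.52)]
side herb_jar [(array([ 0.717, -0.303, -0.   ]), 0.93)]
top hook_rod [(array([ 0.454, -0.318, -0.003]), 0.9)]
top hook_tip [(array([ 0.431, -0.111, -0.002]), 0.71)]
top collar [(array([ 0.456, -0.318, -0.004]), 0.22)]
top mug [(array([ 0.734, -0.13 ,  0.002]), 0.59)]
top stamp [(array([0.361, 0.098, 0.004]), 0.66)]
top herb_jar [(array([ 0.715, -0.301, -0.001]), 0.91), (array([ 0.736, -0.133,  0.003]), 0.54)]
```

```bash
python3 -c "
from plant import *
print(close_job())"
```

```text
the job is handed in; nothing more can be done
None
```

The job is handed in at about 25 s of the 72 s allowed: the collar measures level and centred on the hub, the rod lies flat on the bench well clear of the slicer, and the mug, stamp and jar have not moved; I viewed 12 pictures, two over the limit of 10, and the hand-in returned no verdict.

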